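Turn up the pouch sealer's time wheel one click and press its arm

TASK

On the pouch sealer, lay a fingertip on the large knurled thumbwheel, roll its top towards the sealing arm until it clicks into the next notch, just one click on, and take the finger off; then press the sealing arm fully down by its black pad and let it spring back up. Only touch with light fingertips: do not grip, lift or shove the sealer, do not turn the small wheel, and leave everything else where it stands.

Things in the scene. Friction and masses are not known exactly. Their poses are not given: they have to be found in the camera images.
- sealer: Loose pouch sealer: white box 150 mm (x) by 340 mm (y), flat deck 70 mm above the table, about 3 kg. Origin: centre of its underside, on the table; z up; -x is its front, nearest the robot. Two black thumbwheels stand out of the front half of the deck; the sealing arm runs along y over the rear half, centre line at x = +45 mm, hinge at y = +145 mm, 94 mm above the table.
- time_wheel_top (a point): Topmost point of the large knurled wheel, 79 mm above the table, 9 mm above the deck; x = -32, y = +60 mm in the sealer's frame. Black cylinder, radius 35, width 28 mm, axle level along the sealer's y; only the top 9 mm show. The axle is sprung: the wheel sinks up to 5 mm under a finger (about 3 N at first, 6 N at the bottom). The point sinks with it but does not turn.
- time_wheel (a joint): Angle of the large wheel, rad: 0 is the notch it starts in; grows as its top rolls to the arm (sealer's +x). Notches every 0.628 (22 mm at the rim): the next is 0.628. White ticks on the rim line up with dark marks on the deck in each notch. Leaving a notch takes about 1.2 N at the rim; let go past half-way it snaps on into the next. End stops at -1.3 and 1.95.
- small_wheel (a joint): Angle of the small thumbwheel (rad, starts at 0), to be left alone: radius 22 mm, width 10 mm, standing 7 mm above the deck at x = -32, y = -20 mm in the sealer's frame.
- press_pad (a point): Centre of the top of the black pad (44 x 56 mm, long along the arm) at the free end of the sealing arm, 285 mm along it from the hinge; moves with the arm. Raised: about x = +45, y = -134 mm in the sealer's frame, 153 mm above the table, the arm rising 0.17 rad from hinge to pad. Fully down: 45 mm lower, the arm nearly level.
- seal_arm (a joint): Angle of the sealing arm, rad: 0 raised, grows as the pad is pressed down, 0.16 fully down (against its stop). A spring lifts it again; pressing the pad takes about 3 N at first and 7 N fully down.
- bottle_cap: Loose white cap, 30 mm across, 12 mm high, lying on the front right of the sealer's deck; leave it. Origin: centre of its underside.
- steel_cup: Loose steel cup, 68 mm across the rim, 62 mm high; leave it. Origin: centre of its underside.
- tape_roll: Loose roll of clear tape lying flat, 90 mm across, 22 mm high; leave it. Origin: centre of its underside.
- milk_bottle: Loose cream-coloured bottle, 64 mm across, 170 mm high; leave it. Origin: centre of its underside.
- bean_jar: Loose tan jar with a steel lid, 76 mm across, 100 mm high; leave it. Origin: centre of its underside.
- ladle_spoon: Loose steel spoon, about 200 mm long, lying on the table behind the sealer (its +x side), handle to its own -x; leave it.
- scale: Loose white kitchen scale, 125 x 165 mm, 32 mm high; leave it. Origin: centre of its underside.

How it is judged:
By the outcome, as a careful person would: the job done as asked, in the order asked, and still so for the second after the job is handed in, with the robot touching nothing.
It also fails if it takes over 38 s, if anything falls off the work surface, if the arm or the gripper's body presses on something with over 40 N, if the wrist force passes 120 N, or if a joint passes its speed limit or range.

ROBOT

A 6-joint arm with a two-finger parallel gripper is mounted at the origin on the work surface. World frame = base frame: x ahead of the robot, y to its left, z up, the work surface at z = 0. Lengths are in m, angles in rad, forces in N, time in s.
With the tool pointing down it reaches from about 0.375 to 0.925 m from the base axis. Payload 5.7 kg.
Tool frame: the origin (TCP) lies on the centre line of the jaws, within the pads' length; the fingertips stand 19 mm ahead of it and the grasp point (between the pads) is the TCP; z points along the fingers, y is the direction in which the jaws open and shut (so a half turn about z gives the same grasp; the last joint's range is limited). The gripper opens to 85 mm and grips with 20 to 120 N. Pads are 22 mm wide; open, the fingers measure 114 mm over their backs; the gripper's body (76 mm by 85 mm) begins 54 mm behind the grasp point. The pads swing forward as they close: fully open they stand 13 mm farther back than shut.
Start: joints at [-0.115, 0.359, 1.51, -0, 1.272, -0.115], TCP at [0.6, -0, 0.25] pointing down, gripper open.
Joint ranges: [-2.97, 2.97], [-1.01, 2.36], [0.21, 2.38], [-0.96, 4.11], [0.2, 2.71], [-2.98, 2.98]. Speed limits (rad/s): [2.39, 2.39, 3.14, 3.14, 3.14, 3.14].

INTERFACE

Orientations are given as a unit quaternion [w, x, y, z].
In Python, from rig import r gives the robot as it stands. The module is installed in compiled form; this text tells all that it offers.
- The arm moves only by the tool carry_out, never from a script. Its argument "deltas" is text: rows parted by semicolons, each of 7 numbers parted by spaces: the shift along the tool's x, y, z in mm, then the turn, a rotation vector about the tool's x, y, z in rad, then the opening in per cent of the stroke, from 0 (shut) to 100 (fully open). In form: dx dy dz wx wy wz hand; .... A call has exactly 10 rows; each row shifts and turns the commanded pose from where the row before left it, along the tool's axes as they then stand; what a row does not reach is not made up. A row lasts 1/8 s, in which the tool goes at most 62.5 mm and 10.7 degrees, less where a joint would pass 70% of its speed; a pose out of reach is approached as far as the arm can. A call with a gripper value outside its range is refused whole. The fingers move at their own pace and stop on an object; "newtons" is the grip in N (left out, the last holds). Time passes only in rows, so rows that do not move let the fingers close, or fill a call up. It gives the time, the measured TCP pose, the force and the opening at its end, in the units of the state.
- r.get_obs(): the state, without advancing time (a new reading comes with each control period).
- r.snapshot(name): name is "scene" or "side" or "wrist"; returns (picture, depth): 480x640x3 uint8, blue, green, red; 480x640 float32, m along the optical axis (not along the pixel's ray), 0 where there is no reading.
- r.camera_params(name): a dict with "K" (3x3 intrinsics, pixels), "view" (4x4, takes a point from world to camera coordinates). Camera axes: x right, y down, z forward; pixel columns grow to the right and rows downward; lengths in m; the calibration is good to about 2 mm. The wrist camera is an equidistant fisheye: a pixel r from the principal point sees the ray r / f radians off the axis. A picture is of the moment at which its call begins: read the wrist's pose just before it. camera_params takes no time and is no camera call; for the wrist camera it gives the pose at the moment of the call.
- r.job_done(): hands the job in, once; it reports no verdict.
The state is a dict: "t": time; "joint_pos": joint angles; "qd": joint speeds; "tau": joint torques, N m; "eef_pos": TCP position; "eef_rot": TCP orientation; "ft_force": force on the tool from outside, world axes, zero at the start; "ft_torque": the same for the moment, N m; "grip_width": finger opening in m.
Only numpy, scipy, OpenCV 4.12 (cv2) and the standard library are available. Lean on these libraries where they do the work, as an engineer would, in place of code of your own. Each camera call takes 0.05 s, during which the arm holds its last target.

## Working session

There is one attempt and no reset: what is moved stays moved. The work goes in short steps, Python scripts to look and compute and a tool call to move; the robot and the scene stay as the last step left them, time stands still between calls to the robot, and variables do not carry over. Pictures are saved under pics/ and viewed, and the job is handed in when it is done.

Besides the shell and the picture viewer there is one more tool, called by a JSON object that holds its "name" and its "arguments", one argument or row to a line. carry_out: Moves the arm, as the interface text tells. Its arguments: {"type":"object","properties":{"deltas":{"type":"string"},"newtons":{"type":"number"}},"required":["deltas"]}

```bash
mkdir -p pics
python3 - <<'E'
from rig import r
import cv2,numpy as np
o=r.get_obs(); print(o)
for n in ("scene","side"):
    p,d=r.snapshot(n); c=r.camera_params(n)
    cv2.imwrite(f"pics/{n}0.png",p); np.savez(f"{n}0.npz",p=p,d=d,K=c["K"],view=c["view"])
    print(n,c)
E
```

```text
{'t': 0.0, 'joint_pos': array([-1.15072640e-01,  3.59504617e-01,  1.51142057e+00, -4.63794815e-05,
        1.27244858e+00, -1.15094766e-01]), 'qd': array([-0.00206187,  0.00055729, -0.00019442, -0.00012091, -0.00170579,
        0.00103569]), 'tau': array([ 1.96551155e-03, -5.27614331e+01, -2.78626120e+01, -6.37880498e-05,
        1.32890840e-02, -2.81424428e-05]), 'eef_pos': array([5.99379122e-01, 6.47278186e-05, 2.49458266e-01]), 'eef_rot': array([-6.84097417e-04,  7.07093844e-01,  7.07119157e-01, -5.70607055e-04]), 'ft_force': array([-0.56610406, -0.11868971,  1.54302578]), 'ft_torque': array([ 0.01873985, -0.00142627,  0.00664454]), 'grip_width': 0.08518993985925592}
scene {'K': array([[504.80765083,   0.        , 324.82578135],
       [  0.        , 504.80765083, 237.0511581 ],
       [  0.        ,   0.        ,   1.        ]]), 'view': array([[-0.63501993,  0.77247498, -0.00566614,  0.30392302],
       [ 0.50906605,  0.41294284, -0.75520194, -0.21714594],
       [-0.58103481, -0.48245272, -0.65546771,  1.55864946],
       [ 0.        ,  0.        ,  0.        ,  1.        ]])}
side {'K': array([[468.47636313,   0.        , 321.13243446],
       [  0.        , 468.47636313, 242.52539841],
       [  0.        ,   0.        ,   1.        ]]), 'view': array([[ 0.84891486, -0.52849722, -0.00585315, -0.42025735],
       [-0.28840928, -0.45392916, -0.84307082,  0.28376789],
       [ 0.44290366,  0.71738345, -0.53777071,  0.69877006],
       [ 0.        ,  0.        ,  0.        ,  1.        ]])}
```

View pics/scene0.png

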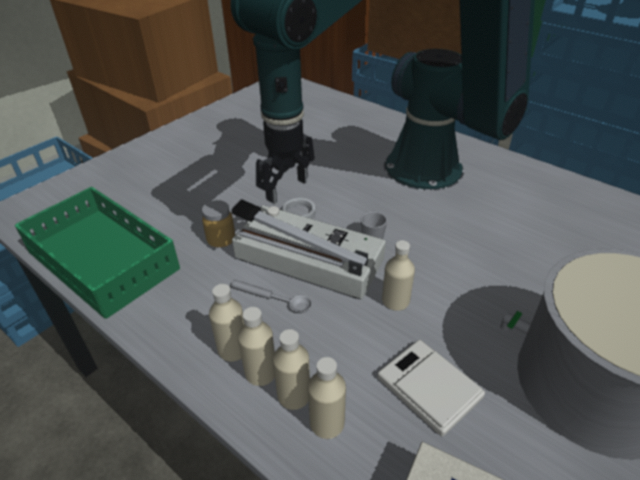

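View pics/side0.png

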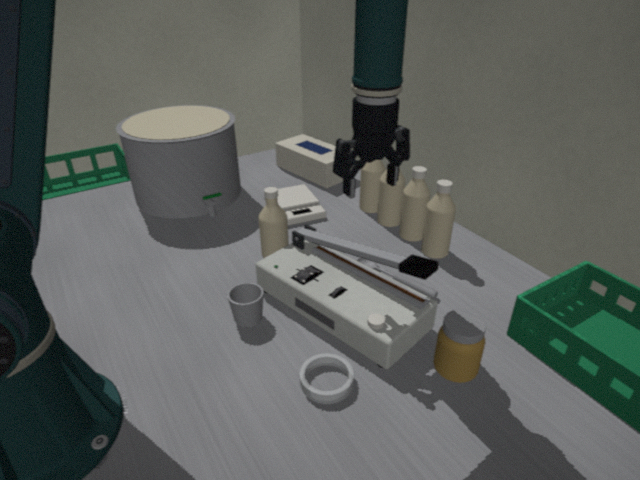

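The scene view shows the sealer at about (310,245), with its pad near (245,210). The side view shows the large wheel at about (307,274), the small one at (338,292), the pad at (418,266) and the cap at (376,321). I'll enlarge both.

Run:
```python
import cv2
p=cv2.imread("pics/side0.png"); cv2.imwrite("pics/side0c.png",cv2.resize(p[220:370,245:445],None,fx=4,fy=4,interpolation=cv2.INTER_CUBIC))
p=cv2.imread("pics/scene0.png"); cv2.imwrite("pics/scene0c.png",cv2.resize(p[190:310,220:400],None,fx=4.4,fy=4.4,interpolation=cv2.INTER_CUBIC))
```

```text
(no output)
```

View pics/side0c.png

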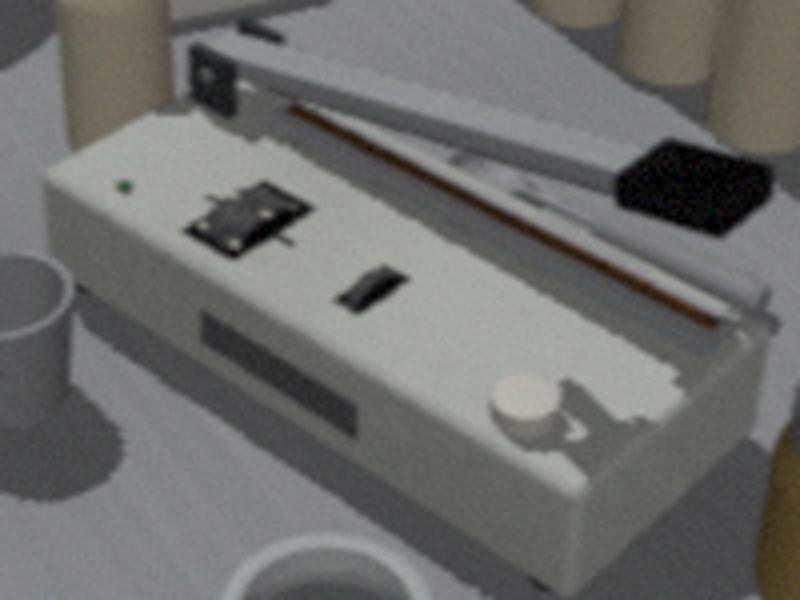

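View pics/scene0c.png

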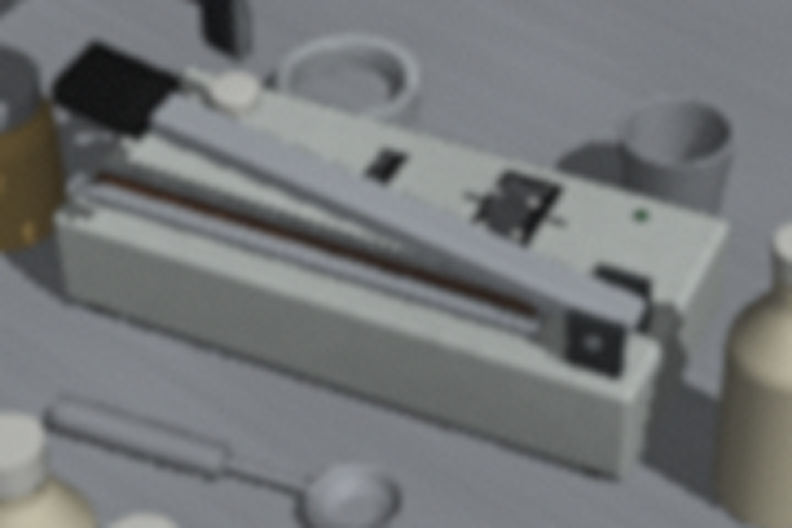

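```bash
cat > h.py <<'E'
import numpy as np
from scipy.optimize import least_squares
C={n:np.load(f"{n}0.npz") for n in("scene","side")}
def proj(n,P,):
    P=np.atleast_2d(P); v=C[n]["view"];c=P@v[:3,:3].T+v[:3,3];u=c@C[n]["K"].T
    return u[:,:2]/u[:,2:]
def w(q,L):
    L=np.atleast_2d(L)/1000.;c,s=np.cos(q[2]),np.sin(q[2])
    return np.c_[q[0]+c*L[:,0]-s*L[:,1],q[1]+s*L[:,0]+c*L[:,1],L[:,2]]
E
python3 - <<'E'
from h import *
obs=[("side",(-75,170,70),(47,178)),("side",(-75,-170,70),(583,492)),("side",(-75,-170,0),(572,592)),
("scene",(-75,170,70),(727,226)),("scene",(75,-170,70),(58,217)),("scene",(75,170,70),(632,398)),("scene",(75,170,0),(620,474)),("scene",(75,-170,0),(68,297)),
("side",(-32,60,79),(250,208)),("side",(-32,-20,77),(373,283)),("side",(45,-134,153),(697,172)),("scene",(45,-134,153),(118,83)),("scene",(-32,60,79),(520,203)),("scene",(-32,-20,77),(386,163))]
def px(n,p): return np.array(p)/4+(245,220) if n=="side" else np.array(p)/4.4+(220,190)
f=lambda q:np.concatenate([proj(n,w(q,L))[0]-px(n,p) for n,L,p in obs])
s=least_squares(f,[.6,0,0],loss="soft_l1");q=s.x
print(q);
for o,e in zip(obs,f(q).reshape(-1,2)):print(o,e.round(2))
np.save("q.npy",q)
for n,L in [("wheel",(-32,60,79)),("pad",(45,-134,153)),("cap?",(-45,-130,70))]:print(n,w(q,L))
# depth check on deck
for n,L in (("side",(-50,0,70)),("side",(-32,110,70)),("scene",(-60,20,70))):
    P=w(q,L);u=proj(n,P)[0];d=C[n]["d"][int(round(u[1])),int(round(u[0]))];v=C[n]["view"];print(u,d,(P@v[:3,:3].T+v[:3,3])[0,2])
E
```

```text
[ 0.53961038 -0.0022766   0.26438309]
('side', (-75, 170, 70), (47, 178)) [-3.11 -3.12]
('side', (-75, -170, 70), (583, 492)) [-0.09 -0.11]
('side', (-75, -170, 0), (572, 592)) [-0.4   5.03]
('scene', (-75, 170, 70), (727, 226)) [ 0.63 -2.65]
('scene', (75, -170, 70), (58, 217)) [-3.55 -0.78]
('scene', (75, 170, 70), (632, 398)) [-0.45 -0.16]
('scene', (75, 170, 0), (620, 474)) [0.91 4.21]
('scene', (75, -170, 0), (68, 297)) [-2.16  2.37]
('side', (-32, 60, 79), (250, 208)) [-0.37 -1.89]
('side', (-32, -20, 77), (373, 283)) [-0.07 -2.54]
('side', (45, -134, 153), (697, 172)) [-0.91 -2.46]
('scene', (45, -134, 153), (118, 83)) [-1.4  -1.28]
('scene', (-32, 60, 79), (520, 203)) [-2.02 -1.74]
('scene', (-32, -20, 77), (386, 163)) [-1.88 -0.73]
wheel [[0.49304342 0.04727659 0.079     ]]
pad [[ 0.61806286 -0.1198615   0.153     ]]
cap? [[ 0.53014475 -0.13951873  0.07      ]]
[323.59085669 291.11904609] 0.8678454 0.8677394886457486
[289.46188742 263.88210834] 0.9467534 0.9422483028783332
[325.64381118 226.05872177] 1.240791 1.2352705847382142
```

Run:
```python
from rig import r
import cv2,numpy as np
c=r.camera_params("wrist"); p,d=r.snapshot("wrist")
cv2.imwrite("pics/w0.png",p); np.savez("w0.npz",p=p,d=d,K=c["K"],view=c["view"]); print(c)
```

```text
{'K': array([[371.64829954,   0.        , 315.48632196],
       [  0.        , 371.64829954, 236.10482817],
       [  0.        ,   0.        ,   1.        ]]), 'view': array([[ 9.99998509e-01, -9.63614929e-04, -1.43279025e-03,
        -5.98979137e-01],
       [-5.60678754e-04, -9.66041397e-01,  2.58386734e-01,
        -3.30013171e-02],
       [-1.63312001e-03, -2.58385546e-01, -9.66040497e-01,
         3.77890919e-01],
       [ 0.00000000e+00,  0.00000000e+00,  0.00000000e+00,
         1.00000000e+00]])}
```

View pics/w0.png

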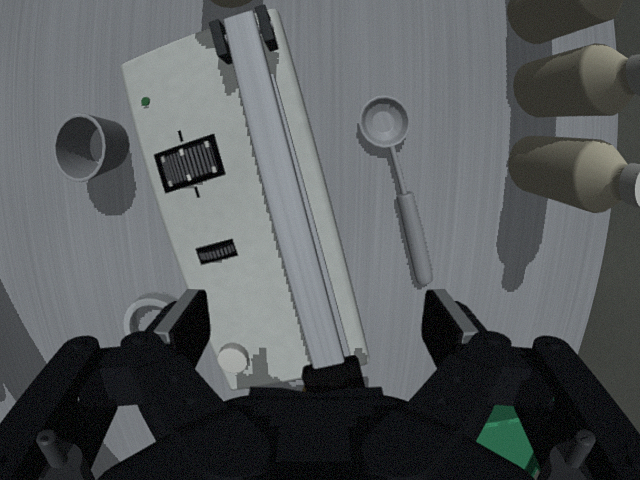

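Run:
```python
from h import *
# deck points from depth in both views
for n in("side","scene"):
    v=C[n]["view"];K=C[n]["K"];d=C[n]["d"];yy,xx=np.mgrid[:480,:640]
    P=np.c_[((xx-K[0,2])/K[0,0]*d).ravel(),((yy-K[1,2])/K[1,1]*d).ravel(),d.ravel()]
    W=(P-v[:3,3])@v[:3,:3]
    m=(abs(W[:,0]-.54)<.2)&(abs(W[:,1])<.22)&(abs(W[:,2]-.07)<.006)&(d.ravel()>0)
    D=W[m];print(n,m.sum(),np.median(D[:,2]),D[:,2].std())
    m2=(abs(W[:,0]-.35)<.05)&(abs(W[:,1])<.2)&(d.ravel()>0)&(abs(W[:,2])<.02);print(np.median(W[m2,2]))
    import cv2
    q=np.load("q.npy");c,s=np.cos(q[2]),np.sin(q[2]);L=(D[:,:2]-q[:2])@np.array([[c,-s],[s,c]])*1000
    print(np.percentile(L,[.5,2,50,98,99.5],axis=0).round(1), cv2.minAreaRect(L.astype(np.float32)))
```

```text
side 7363 0.06868023274873639 0.0020566159254210635
-0.0012237264549733286
[[ -76.1 -211.1]
 [ -74.9 -168.2]
 [ -16.6  -30.1]
 [  66.5  162. ]
 [  70.4  211.7]] ((-1.6688461303710938, 2.3679656982421875), (450.0857238769531, 151.66944885253906), 89.66635131835938)
scene 3842 0.0680562462329609 0.003004580640658128
-0.0023249449359360975
[[ -73.7 -231.2]
 [ -70.3 -214.3]
 [  11.6   12.1]
 [  72.9  165.8]
 [  74.6  168.6]] ((0.0530548095703125, -12.677963256835938), (451.8381652832031, 152.81378173828125), 89.66619110107422)
```

The wrist view shows the wheel slot at about (190,163), the small wheel at (216,251), the cap at (232,358) and the arm running from (245,20) to (333,375). I'll enlarge the wheel area and measure from this view.

Run:
```python
import cv2
p=cv2.imread("pics/w0.png"); cv2.imwrite("pics/w0c.png",cv2.resize(p[55:275,115:275],None,fx=3.6,fy=2.7 if 0 else 2.7*1.0,interpolation=cv2.INTER_CUBIC) if 0 else cv2.resize(p[115:275,125:285],None,fx=3.7,fy=3.7,interpolation=cv2.INTER_CUBIC))
```

```text
(no output)
```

View pics/w0c.png

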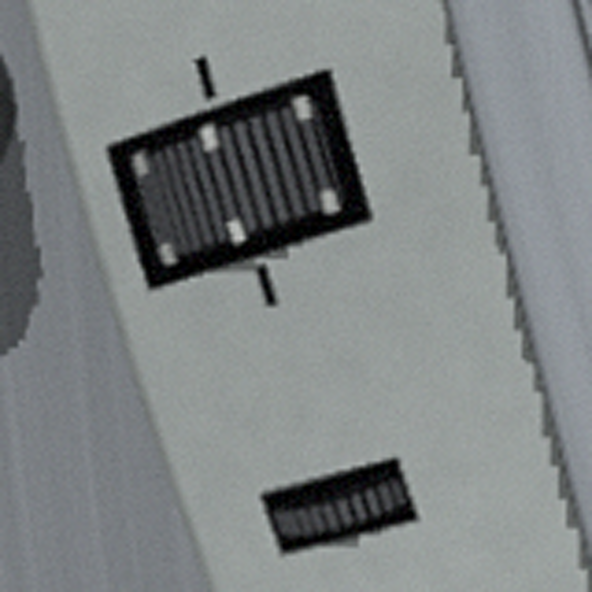

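```bash
cat >> h.py <<'E'
def ray(c,u,z):
    K,v=c["K"],c["view"];R=v[:3,:3];o=-R.T@v[:3,3]
    d=(np.array(u,float)-K[:2,2])/K[0,0];t=np.hypot(*d);dc=np.r_[np.sin(t)*d/t,np.cos(t)];g=R.T@dc
    return o+g*(z-o[2])/g[2]
E
python3 - <<'E'
from h import *
c=np.load("w0.npz");q=np.load("q.npy")
cr=lambda p:np.array(p)/3.7+(125-.37,115-.37)
for n,p,z in[("mark1",(205,77),.07),("mark2",(268,285),.07),("slotA",(110,147),.07),("B",(330,70),.07),("C",(372,217),.07),("D",(150,287),.07),("tick1",(208,137),.079),("tick2",(236,230),.079)]:
    P=ray(c,cr(p),z);C_,s=np.cos(q[2]),np.sin(q[2]);L=(P[:2]-q[:2])@np.array([[C_,-s],[s,C_]])*1000;print(n,P.round(4),L.round(1))
for n,u,z in[("FL corner",(122,66),.07),("RR",(367,362),.07),("RL",(279,10),.07),("hingeL",(223,18),.094),("padL",(304,367),.153),("cap",(232,357),.082)]:
    P=ray(c,u,z);L=(P[:2]-q[:2])@np.array([[C_,-s],[s,C_]])*1000;print(n,P.round(4),L.round(1))
E
```

```text
mark1 [0.4852 0.0719 0.07  ] [-33.1  85.9]
mark2 [0.4985 0.0234 0.07  ] [-33.   35.5]
slotA [0.4602 0.0572 0.07  ] [-61.1  78.2]
B [0.5153 0.0718 0.07  ] [-4.1 77.9]
C [0.5241 0.0383 0.07  ] [-4.4 43.2]
D [0.4686 0.0238 0.07  ] [-61.8  43.7]
tick1 [0.4888 0.0583 0.079 ] [-33.2  71.7]
tick2 [0.4946 0.0372 0.079 ] [-33.2  49.9]
FL corner [0.4286 0.1396 0.07  ] [-70.1 166. ]
RR [ 0.6492 -0.1429  0.07  ] [  69.  -164.4]
RL [0.5695 0.1753 0.07  ] [ 75.2 163.6]
hingeL [0.5287 0.163  0.094 ] [ 32.6 162.3]
padL [ 0.591  -0.0896  0.153 ] [ 26.8 -97.7]
cap [ 0.5204 -0.1304  0.082 ] [ -52.  -118.6]
```

{"name": "carry_out", "arguments": {
  "deltas": "11 -29 0 0 0 0 0;11 -29 0 0 0 0 0;11 -29 0 0 0 0 0;12 -30 0 0 0 0 0;0 0 15 0 0 -0.132 0;0 0 20 0 0 -0.132 0;0 0 25 0 0 0 0;0 0 25 0 0 0 0;0 0 20 0 0 0 0;0 0 10 0 0 0 0"
}}

```text
t: 1.4
eef_pos: [0.4822, 0.045, 0.1342]
eef_rot: [-0.001, 0.608, 0.794, -0.001]
ft_force: [-0.5, -0.5, 0.7]
grip_width: -0.0001
```

```bash
cat > st.py <<'E'
from rig import r
import numpy as np,cv2,sys
from h import *
o=r.get_obs();q=np.load("q.npy")-[.001,0,0]
R=np.array(o["eef_rot"]);w_,x,y,z=R
from scipy.spatial.transform import Rotation as Ro
M=Ro.from_quat([x,y,z,w_]).as_matrix()
tip=o["eef_pos"]+M[:,2]*.019
c,s=np.cos(q[2]),np.sin(q[2]);L=(tip[:2]-q[:2])@np.array([[c,-s],[s,c]])*1000
print("t",o["t"],"tcp",o["eef_pos"].round(4),"tipL",L.round(1),"tipz",(tip[2]*1000).round(1),"F",o["ft_force"].round(2),"w",o["grip_width"].round(4)); print("toolx",M[:,0].round(3),"z",M[:,2].round(3))
if len(sys.argv)>1:
    for n in sys.argv[2:]:
        p,d=r.snapshot(n);cv2.imwrite(f"pics/{n}{sys.argv[1]}.png",p)
        if n=="side":cv2.imwrite(f"pics/{n}{sys.argv[1]}c.png",cv2.resize(p[190:370,245:455],None,fx=3.3,fy=3.3,interpolation=cv2.INTER_CUBIC))
E
python3 st.py 1 side wrist
```

```text
Traceback (most recent call last):
  File "st.py", line 10, in <module>
    print("t",o["t"],"tcp",o["eef_pos"].round(4),"tipL",L.round(1),"tipz",(tip[2]*1000).round(1),"F",o["ft_force"].round(2),"w",o["grip_width"].round(4)); print("toolx",M[:,0].round(3),"z",M[:,2].round(3))
                                                                                                                                ^^^^^^^^^^^^^^^^^^^^^
AttributeError: 'float' object has no attribute 'round'
```

```bash
sed -i 's/,"w",o\["grip_width"\].round(4)//' st.py; python3 st.py 1 side wrist
```

```text
t 1.4 tcp [0.4822 0.045  0.1342] tipL [-42.2  60.4] tipz 115.2 F [-0.49 -0.53  0.69]
toolx [-0.261  0.965  0.001] z [-0.002  0.    -1.   ]
```

View pics/side1c.png

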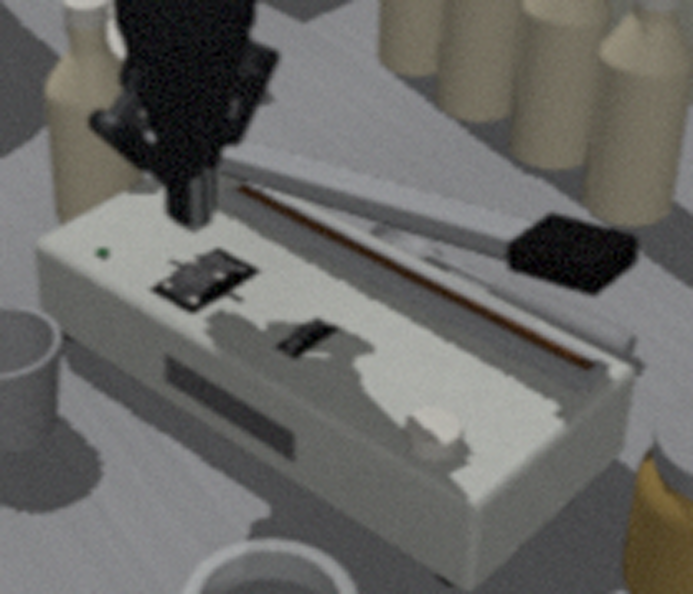

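View pics/wrist1.png

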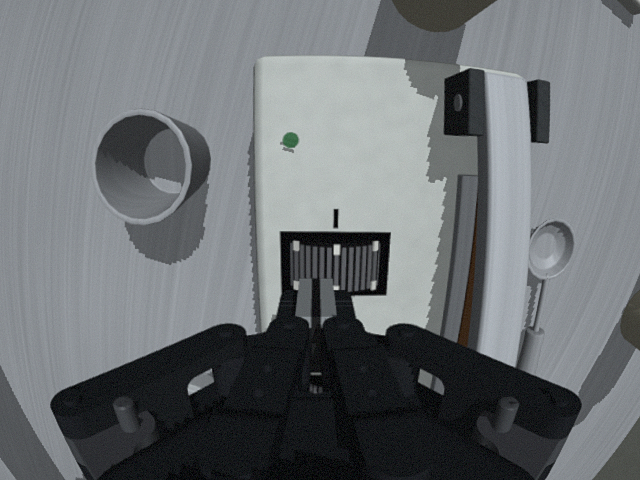

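{"name": "carry_out", "arguments": {
  "deltas": "0 0 8 0 0 0 0;0 0 10 0 0 0 0;0 0 8 0 0 0 0;0 0 5 0 0 0 0;0 0 3 0 0 0 0;0 0 0 0 0 0 0;0 0 0 0 0 0 0;0 0 0 0 0 0 0;0 0 0 0 0 0 0;0 0 0 0 0 0 0"
}}

```text
t: 2.75
eef_pos: [0.483, 0.045, 0.1013]
eef_rot: [-0.0, 0.608, 0.794, 0.0]
ft_force: [0.2, -0.9, -0.6]
grip_width: -0.0002
```

```bash
python3 st.py; python3 st.py
```

```text
t 2.75 tcp [0.483  0.045  0.1013] tipL [-41.3  60.2] tipz 82.3 F [ 0.25 -0.91 -0.6 ]
toolx [-0.261  0.965  0.   ] z [ 0.  0. -1.]
t 2.75 tcp [0.483  0.045  0.1013] tipL [-41.3  60.2] tipz 82.3 F [ 0.25 -0.91 -0.6 ]
toolx [-0.261  0.965  0.   ] z [ 0.  0. -1.]
```

{"name": "carry_out", "arguments": {
  "deltas": "0 0 1 0 0 0 0;0 0 1 0 0 0 0;0 0 1 0 0 0 0;0 0 1 0 0 0 0;0 0 1 0 0 0 0;0 0 0 0 0 0 0;0 0 0 0 0 0 0;0 0 0 0 0 0 0;0 0 0 0 0 0 0;0 0 0 0 0 0 0"
}}

```text
t: 4.0
eef_pos: [0.483, 0.045, 0.0963]
eef_rot: [0.0, 0.608, 0.794, 0.0]
ft_force: [-1.0, 0.1, 3.2]
grip_width: -0.0001
```

```bash
python3 st.py 2 wrist
```

```text
t 4.0 tcp [0.483  0.045  0.0963] tipL [-41.3  60.2] tipz 77.3 F [-1.03  0.07  3.21]
toolx [-0.261  0.965 -0.   ] z [ 0.  0. -1.]
```

View pics/wrist2.png

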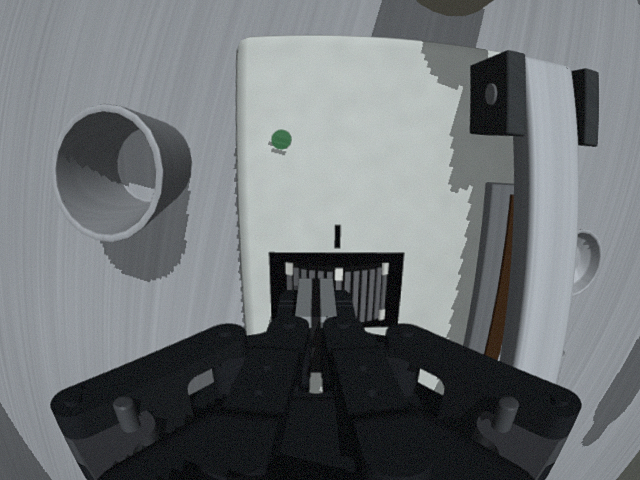

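{"name": "carry_out", "arguments": {
  "deltas": "0 0 1.5 0 0 0 0;0 0 0 0 0 0 0;0 2 0 0 0 0 0;0 2 0 0 0 0 0;0 2 0 0 0 0 0;0 2 0 0 0 0 0;0 2 0 0 0 0 0;0 2 0 0 0 0 0;0 0 0 0 0 0 0;0 0 0 0 0 0 0"
}}

```text
t: 5.3
eef_pos: [0.495, 0.0482, 0.0949]
eef_rot: [0.0, 0.608, 0.794, 0.0]
ft_force: [0.9, 0.2, 5.3]
grip_width: -0.0002
```

```bash
python3 st.py 3 wrist
```

```text
t 5.3 tcp [0.495  0.0482 0.0949] tipL [-28.9  60.1] tipz 75.9 F [0.94 0.23 5.26]
toolx [-0.261  0.965 -0.   ] z [ 0.001  0.    -1.   ]
```

View pics/wrist3.png

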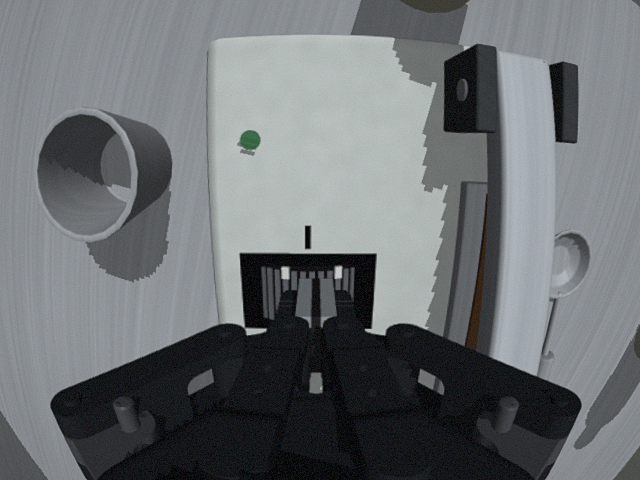

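Relative to the deck mark at (308,237), the original middle tick has moved right to (338,272). The next tick is at (286,272), so the wheel is just past half-way. I'll roll a little further and then lift.

{"name": "carry_out", "arguments": {
  "deltas": "0 2 0 0 0 0 0;0 2 0 0 0 0 0;0 2 0 0 0 0 0;0 1.5 0 0 0 0 0;0 0 0 0 0 0 0;0 0 0 0 0 0 0;0 0 0 0 0 0 0;0 0 0 0 0 0 0;0 0 0 0 0 0 0;0 0 0 0 0 0 0"
}}

```text
t: 6.6
eef_pos: [0.5018, 0.05, 0.0948]
eef_rot: [0.0, 0.608, 0.794, -0.0]
ft_force: [1.5, -1.2, 3.8]
grip_width: -0.0001
```

```bash
python3 st.py 4 wrist
```

```text
t 6.6 tcp [0.5018 0.05   0.0948] tipL [-21.8  60.1] tipz 75.8 F [ 1.48 -1.24  3.85]
toolx [-0.261  0.965 -0.   ] z [-0. -0. -1.]
```

View pics/wrist4.png

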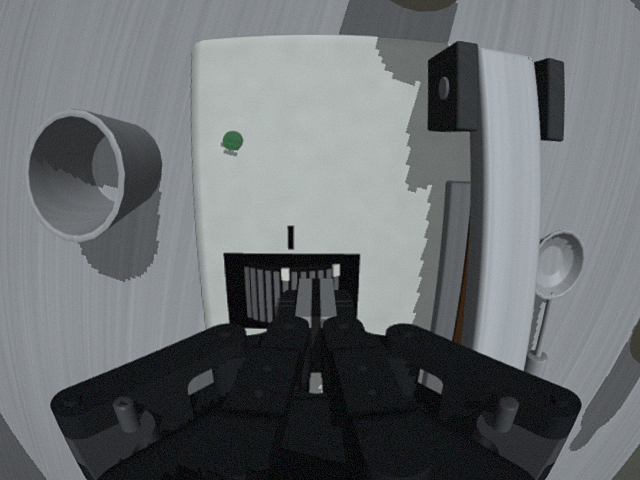

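The deck mark is at (291,237) and the new tick at (285,272), nearly lined up. I'll lift straight off now.

{"name": "carry_out", "arguments": {
  "deltas": "0 0 -1.5 0 0 0 0;0 0 -2 0 0 0 0;0 0 -3 0 0 0 0;0 0 -8 0 0 0 0;0 0 -15 0 0 0 0;0 0 -20 0 0 0 0;0 0 -25 0 0 0 0;0 0 -25 0 0 0 0;0 0 -20 0 0 0 0;0 0 -10 0 0 0 0"
}}

```text
t: 7.9
eef_pos: [0.5023, 0.0501, 0.2262]
eef_rot: [0.001, 0.608, 0.794, 0.001]
ft_force: [-0.1, 0.9, -0.2]
grip_width: 0.0003
```

```bash
python3 - <<'E'
from rig import r
import numpy as np
c=r.camera_params("wrist");np.savez("w5.npz",**c)
E
python3 st.py 5 wrist side
```

```text
t 7.9 tcp [0.5023 0.0501 0.2262] tipL [-21.3  60. ] tipz 207.2 F [-0.11  0.86 -0.18]
toolx [-0.261  0.965 -0.001] z [ 0.002 -0.    -1.   ]
```

View pics/wrist5.png

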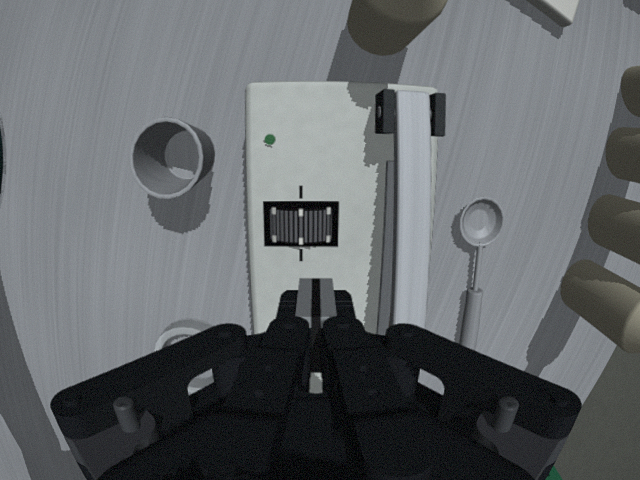

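The wheel's tick lines up with both deck marks, at (301,191) and (301,255), so it is one notch on. Next I'll go over the pad.

{"name": "carry_out", "arguments": {
  "deltas": "-14 4.5 0 0 0 0 0;-28 9.5 0 0 0 0 0;-36 12 0 0 0 0 0;-36 12 0 0 0 0 0;-36 12 0 0 0 0 0;-28 10 0 0 0 0 0;-18 6.5 0 0 0 0 0;0 0 10 0 0 0 0;0 0 15 0 0 0 0;0 0 10 0 0 0 0"
}}

```text
t: 9.25
eef_pos: [0.6156, -0.1205, 0.1875]
eef_rot: [-0.001, 0.608, 0.794, -0.0]
ft_force: [-0.4, -0.5, -0.2]
grip_width: -0.0001
```

```bash
python3 - <<'E'
from h import *
c=np.load("w5.npz")
for u in[(301,191),(301,255)]:print(ray(c,u,.07).round(4))
E
python3 st.py 6 wrist side scene
```

```text
[0.4853 0.0721 0.07  ]
[0.4981 0.0229 0.07  ]
t 9.25 tcp [ 0.6156 -0.1205  0.1875] tipL [  43.4 -134.2] tipz 168.5 F [-0.45 -0.46 -0.2 ]
toolx [-0.262  0.965  0.002] z [-0.003  0.001 -1.   ]
```

View pics/side6c.png

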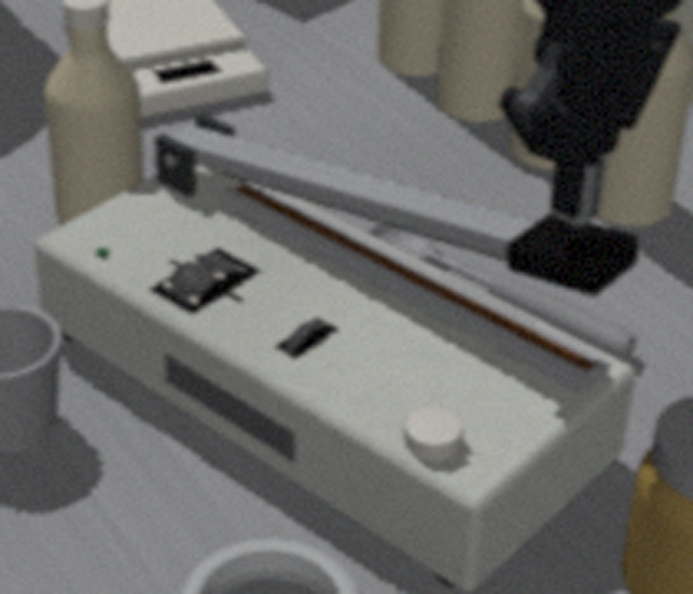

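View pics/wrist6.png

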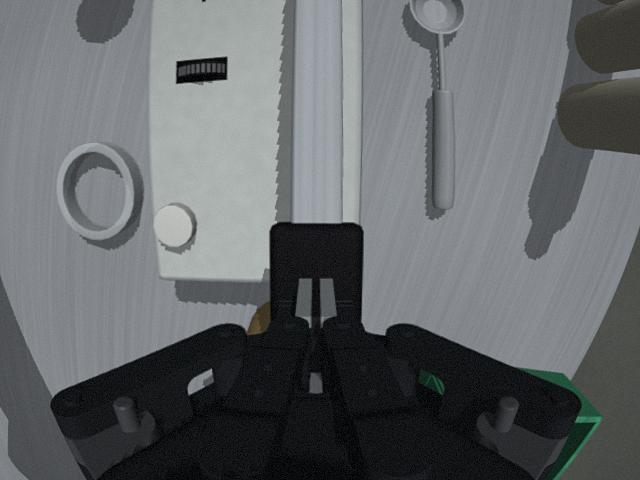

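{"name": "carry_out", "arguments": {
  "deltas": "0 0 10 0 0 0 0;0 0 6 0 0 0 0;-0.5 0 6 0 0 0 0;-0.5 0 6 0 0 0 0;-0.5 0 6 0 0 0 0;-0.5 0 6 0 0 0 0;-0.5 0 6 0 0 0 0;-0.5 0 6 0 0 0 0;0 0 5 0 0 0 0;0 0 0 0 0 0 0"
}}

```text
t: 10.65
eef_pos: [0.6186, -0.1255, 0.1323]
eef_rot: [0.001, 0.608, 0.794, -0.0]
ft_force: [0.1, -4.6, 6.4]
grip_width: -0.0001
```

```bash
python3 st.py 7 side
```

```text
t 10.65 tcp [ 0.6186 -0.1255  0.1323] tipL [  45.  -139.9] tipz 113.3 F [ 0.06 -4.6   6.44]
toolx [-0.261  0.965 -0.001] z [ 0.001 -0.001 -1.   ]
```

View pics/side7c.png

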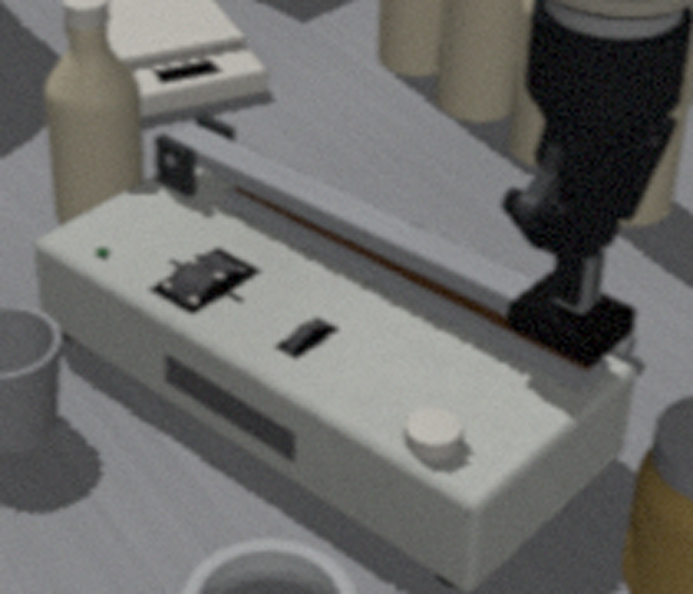

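{"name": "carry_out", "arguments": {
  "deltas": "-0.5 0 1.5 0 0 0 0;-0.5 0 1.5 0 0 0 0;-0.5 0 1.5 0 0 0 0;0 0 1 0 0 0 0;0 0 0.5 0 0 0 0;0 0 0.5 0 0 0 0;0 0 0 0 0 0 0;0 0 0 0 0 0 0;0 0 0 0 0 0 0;0 0 0 0 0 0 0"
}}

```text
t: 11.95
eef_pos: [0.6187, -0.1259, 0.1266]
eef_rot: [0.0, 0.608, 0.794, 0.0]
ft_force: [-1.6, -0.4, 10.2]
grip_width: 0.0001
```

```bash
python3 st.py 8 side
```

```text
t 11.95 tcp [ 0.6187 -0.1259  0.1266] tipL [  45.1 -140.3] tipz 107.6 F [-1.57 -0.41 10.16]
toolx [-0.261  0.965 -0.   ] z [ 0.001  0.    -1.   ]
```

View pics/side8c.png

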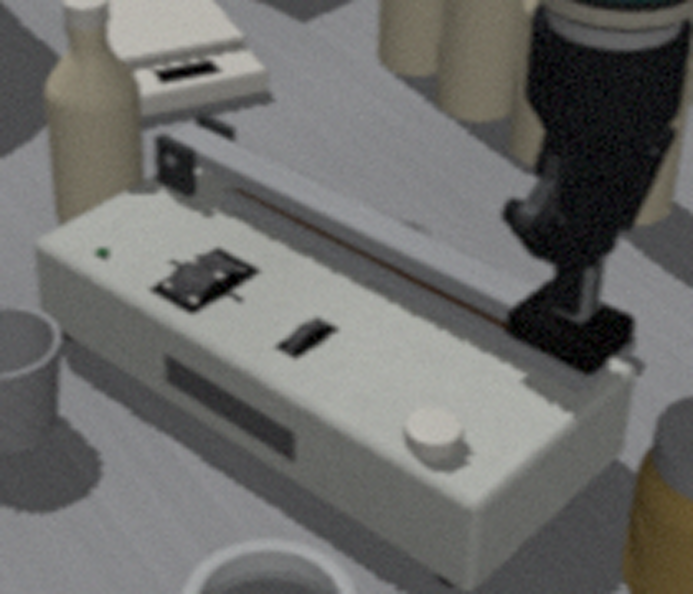

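The force is 10 N, above the 7 N given for fully down, so the arm is probably at its stop. One more millimetre will tell.

{"name": "carry_out", "arguments": {
  "deltas": "0 0 0.5 0 0 0 0;0 0 0.5 0 0 0 0;0 0 0 0 0 0 0;0 0 0 0 0 0 0;0 0 0 0 0 0 0;0 0 0 0 0 0 0;0 0 0 0 0 0 0;0 0 0 0 0 0 0;0 0 0 0 0 0 0;0 0 0 0 0 0 0"
}}

```text
t: 13.25
eef_pos: [0.6188, -0.1259, 0.1262]
eef_rot: [0.001, 0.608, 0.794, 0.0]
ft_force: [-3.7, -1.5, 14.6]
grip_width: -0.0001
```

```bash
python3 st.py
```

```text
t 13.25 tcp [ 0.6188 -0.1259  0.1262] tipL [  45.1 -140.3] tipz 107.2 F [-3.68 -1.45 14.61]
toolx [-0.261  0.965 -0.   ] z [ 0.001  0.    -1.   ]
```

The last millimetre moved the tip only 0.4 mm and the force rose by 4 N. It is against the stop at 107 mm, where 108 mm was expected. I'll let it rise gently.

{"name": "carry_out", "arguments": {
  "deltas": "0 0 -4 0 0 0 0;0.5 0 -6 0 0 0 0;0.5 0 -7 0 0 0 0;1 0 -7 0 0 0 0;1 0 -7 0 0 0 0;1 0 -7 0 0 0 0;0 0 -8 0 0 0 0;0 0 -15 0 0 0 0;0 0 -30 0 0 0 0;0 0 -30 0 0 0 0"
}}

```text
t: 14.5
eef_pos: [0.6163, -0.1221, 0.2464]
eef_rot: [-0.001, 0.608, 0.794, -0.001]
ft_force: [0.7, -0.4, -0.2]
grip_width: -0.0002
```

{"name": "carry_out", "arguments": {
  "deltas": "20 -12 -10 0 0 0 0;30 -18 0 0 0 0 0;30 -18 0 0 0 0 0;20 -12 0 0 0 0 0;10 -6 0 0 0 0 0;0 0 0 0 0 0 0;0 0 0 0 0 0 0;0 0 0 0 0 0 0;0 0 0 0 0 0 0;0 0 0 0 0 0 0"
}}

```text
t: 15.75
eef_pos: [0.525, -0.0335, 0.2556]
eef_rot: [-0.0, 0.608, 0.794, -0.0]
ft_force: [0.7, -0.8, -0.7]
grip_width: -0.0004
```

```bash
python3 st.py 9 side scene wrist
```

```text
t 15.75 tcp [ 0.525  -0.0335  0.2556] tipL [-21.3 -26.6] tipz 236.6 F [ 0.75 -0.82 -0.7 ]
toolx [-0.261  0.965  0.   ] z [-0.  0. -1.]
```

View pics/side9c.png

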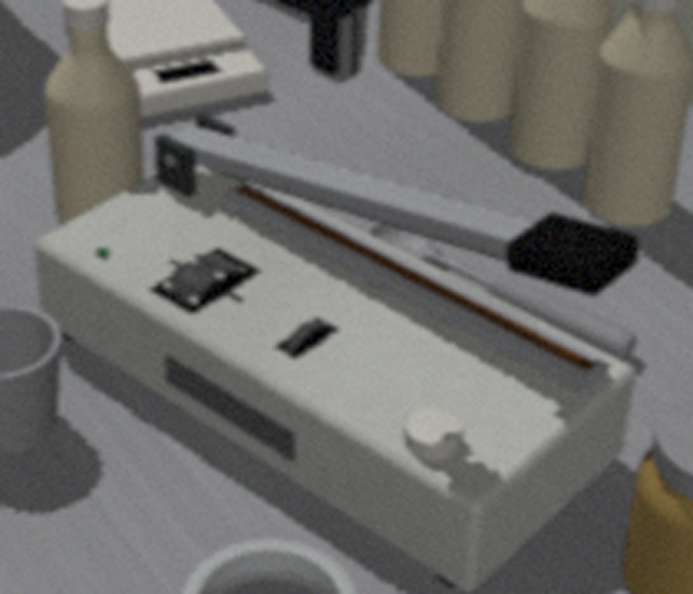

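View pics/wrist9.png

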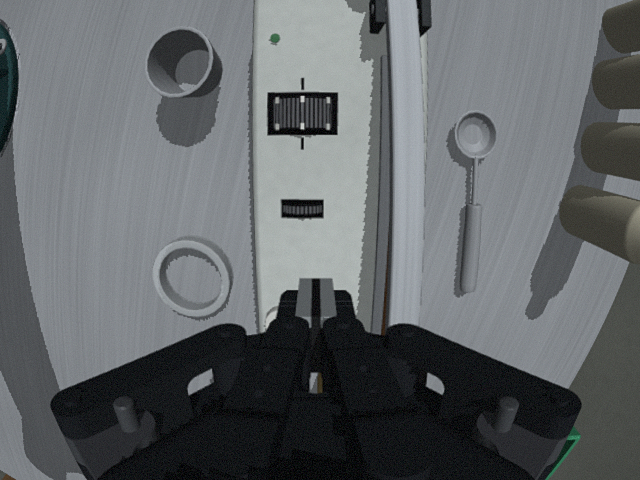

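The sealing arm is back up, with the pad at the same crop position (573,250) as before. The wheel tick lines up with its marks at (302,84) and (302,143), and the cap and the other objects in view are where they were. I'm handing in.

```bash
python3 -c "
from rig import r
print(r.job_done())"
```

```text
the job is handed in; nothing more can be done
None
```

I rolled the large wheel one click towards the sealing arm with the shut fingertips and took them off. Then I pressed the sealing arm fully down by its pad and let it spring back up. The job was handed in at about 16 s of the 38 s allowed.

- **Wheel:** pressing took about 4–5 N. The wrist pictures followed the ticks through one notch, and in the last one a tick lines up with both deck marks.
- **Sealing arm:** the tip stopped at 107 mm, where about 108 mm was expected. One more millimetre of command moved it only 0.4 mm and raised the force to 14.6 N, the highest reading, so it was against its stop. About 4.6 N of sideways drag showed part-way down. Afterwards the pad was back in its starting place in the side picture.
- **Everything else:** after the roll, the sealer's deck marks measured within 1 mm of their first position. I did not measure them again after the press, but the side pictures show no shift. The small wheel, cap and other objects in view look untouched.

None of the checks failed. The first sealer fit from the fixed cameras was off by up to 5 pixels at some corners. The wrist camera gave the position I used, and it agreed to about 1 mm at the wheel.

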